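# Heft the stock boxes and weigh the silver

### The arm

A 6-joint arm with a two-finger parallel gripper is mounted at the origin on the work surface. World frame = base frame: x ahead of the robot, y to its left, z up, the work surface at z = 0. Lengths are in m, angles in rad, forces in N, time in s.
With the tool pointing down it reaches from about 0.375 to 0.9 m from the base axis. Payload 3.1 kg.
Tool frame: the origin (TCP) lies midway between the tips of the shut fingers; the grasp point (between the pads) lies 19 mm behind it; x points along the fingers, z is the direction in which the jaws open and shut, and the axes are right-handed (so a half turn about x gives the same grasp; the last joint's range is limited). The gripper opens to 85 mm and grips with 20 to 120 N. Pads are 22 mm wide; open, the fingers measure 114 mm over their backs; the gripper's body (76 mm by 85 mm) begins 54 mm behind the grasp point. The pads swing forward as they close: fully open they stand 13 mm farther back than shut.
Start: joints at [1.065, 0.527, 1.433, -0, 1.181, -0.178], TCP at [0.201, 0.592, 0.231] pointing down, gripper open.
Joint ranges: [-3.08, 3.08], [-0.75, 2.2], [0.22, 2.44], [-1.43, 4.57], [0, 2.65], [-2.85, 2.85]. Speed limits (rad/s): [2.79, 2.79, 3.14, 3.14, 3.14, 3.14].

### API

Orientations are given as a unit quaternion [x, y, z, w].
In Python, from station import status, snapshot, camera_params, ticket gives the robot as it stands.
- The arm moves only by the tool arm_command, never from a script. Its argument "series" is a list that holds one entry, the list of rows, each a list of 4 numbers: the shift along the tool's x, y, z in mm, then the turn about the tool's x in rad. A call has 1 to 10 rows; each row shifts and turns the commanded pose from where the row before left it, along the tool's axes as they then stand; what a row does not reach is not made up. A row lasts 1/10 s, in which the tool goes at most 50 mm and 8.59 degrees, less where a joint would pass 70% of its speed; a pose out of reach is approached as far as the arm can. A call is refused whole if a number of a shift passes 50 or a number of a turn 0.15, either way. A call with a gripper value outside its range is refused whole. "jaw" is the opening in per cent of the stroke, from 0 (shut) to 100 (fully open), set as the call begins (left out, the last holds). The fingers move at their own pace and stop on an object; "force" is the grip in N (left out, the last holds). Time passes only in rows, so rows that do not move let the fingers close. It gives the time, the measured TCP pose, the force and the opening at its end, in the units of the state.
- status.sense(): the state, without advancing time (a new reading comes with each control period).
- snapshot(name): name is "scene" or "top" or "wrist"; returns the picture (384x512x3 uint8, red, green, blue); there is no depth.
- camera_params(name): a dict with "fovy" (degrees; the focal length in pixels is half the picture's height over the tangent of half this angle, whatever the lens; pixels are square), "cx", "cy" (the principal point, pixels), "extrinsics" (4x4, takes a point from camera to world coordinates); the wrist camera has in their place "mount" (4x4, takes a point from camera to tool coordinates, whose origin is the TCP and whose axes are the tool frame's). Camera axes: x right, y down, z forward; pixel columns grow to the right and rows downward; lengths in m; the calibration is good to about 2 mm. A picture is of the moment at which its call begins: read the wrist's pose just before it. camera_params takes no time and is no camera call.
- ticket.sign_off(): hands the job in, once; it reports no verdict.
The state is a dict: "t": time; "q": joint angles; "qd": joint speeds; "tau": joint torques, N m; "tcp_pos": TCP position; "tool_rot": TCP orientation; "force": force on the tool from outside, world axes, zero at the start; "ft_torque": the same for the moment, N m; "finger_gap": opening from 0.0 (shut) to 1.0 (fully open).
Only numpy, scipy, OpenCV 4.12 (cv2) and the standard library are available. Lean on these libraries where they do the work, as an engineer would, in place of code of your own. Each camera call takes 0.05 s, during which the arm holds its last target. There are 200 camera calls.

### The job

One or two of the four closed stock boxes still hold a silver bar: heft the boxes to find which, and open only those. Slide open the balance's top door, set each bar down gently on the pan lying flat, then slide the door fully shut; every box must end closed with its own lid, standing upright on the bench, and the mandrel, doming block and jar must be left alone.

Things in the scene. Friction and masses are not known exactly. Their poses are not given: they have to be found in the camera images.
- box_1: Plain aluminium stock box, shut by a lift-off lid; all four are alike. 110 (x) x 68 (y) x 44 mm (z), walls 2.5 mm; origin under its centre, z up. With its lid it weighs 0.25 to 0.27 kg empty, 0.49 to 0.60 kg with a bar: one or two of the four hold one bar each, the others nothing, and only weight tells. Lift it by its long sides (68 mm, across y), low, clear of the lid.
- lid_1: Lid of box_1: plate 110 x 68 x 4 mm, wooden grip rib on top 60 (x) x 10 (y) x 18 mm high, plug 100 x 58 x 5 mm deep beneath with 2.5 mm play all round. Origin at the centre of the plate's underside: 44 mm above the box's origin when seated, 5 mm above the bench when laid there; rib 4 to 22 mm above the origin. Loose: lifts off by the rib. 0.06 kg.
- box_2: Alike. Inside each box a wooden bed along x carries the silver bar, if any, at the box's centre, long way along x: bar 80 x 16 (y) x 20 mm (z), underside 16 mm and top 36 mm above the box's underside (8 mm below the rim), 2 mm of free play.
- lid_2: Lid of box_2, the same as lid_1.
- box_3: Alike. Beside the bar's foot run two small rails, tops 21 mm above the box's underside, 10 to 13 mm off the centre line; end blocks 30 mm high stand 2.5 mm off the bar's ends. Between bar and long wall there are 23 mm for a finger on each side.
- lid_3: Lid of box_3, the same as lid_1.
- box_4: Alike.
- lid_4: Lid of box_4, the same as lid_1.
- pan (a point): Centre of the top of the balance's steel pan (124 x 124 mm), 50 mm above the bench; axes of the balance. Clear draught shield round it, 164 x 164 mm inside, walls 97 mm above the bench; two door rails (along y, at x = +-84 mm, 10 mm wide) reach 99 mm and run on to 275 mm on the +y side. The balance is fixed to the bench.
- door (a joint): Sliding clear top door of the shield: 0 shut, grows as it slides along the balance's +y; 0.18 m fully open (the whole shield is then open above). Slides with about 1.5 N of friction and stays where it is left.
- door_grip (a point): Middle of the black upright grip rib on the top door: 60 mm long (balance x), 12 mm thick (y), 24 mm high, from 12 mm below this point (door panel's top, 105 mm above the bench) to 12 mm above it. Above the pan's centre when the door is shut. Axes those of the balance.
- mandrel: Bystander: dark steel ring mandrel upright on a round foot, 68 mm across, 160 mm high; origin under its centre.
- doming_block: Bystander: brass doming block, 55 mm cube; origin under its centre.
- jar: Bystander: small glass jar with a black cap, 56 mm across, 70 mm high; origin under its centre.
Not all that is in view belongs to the job. What is shaped like the box_2 but blue or purple is not meant.

How it is judged:
On the way, in this order (a step that is already met when the one before it is completed fails the run):
1. the balance's top door has been slid open (value of joint door above 0.12 m), for 0.2 s.
2. every bar lies on the pan (x of bar_1 in the frame of pan between -0.045 and 0.045 m and y of bar_1 in the frame of pan between -0.062 and 0.062 m and z of bar_1 in the frame of pan between -0.006 and 0.012 m and angle between bar_1's own x axis and vertical between 1.47 and 1.67 rad and x of bar_2 in the frame of pan between -0.045 and 0.045 m and y of bar_2 in the frame of pan between -0.062 and 0.062 m and z of bar_2 in the frame of pan between -0.006 and 0.012 m and angle between bar_2's own x axis and vertical between 1.47 and 1.67 rad and x of bar_3 in the frame of pan between -0.045 and 0.045 m and y of bar_3 in the frame of pan between -0.062 and 0.062 m and z of bar_3 in the frame of pan between -0.006 and 0.012 m and angle between bar_3's own x axis and vertical between 1.47 and 1.67 rad and x of bar_4 in the frame of pan between -0.045 and 0.045 m and y of bar_4 in the frame of pan between -0.062 and 0.062 m and z of bar_4 in the frame of pan between -0.006 and 0.012 m and angle between bar_4's own x axis and vertical between 1.47 and 1.67 rad), for 0.2 s.
At the end, for the whole second after the job is handed in: Every silver bar lies flat on the pan (its centre within 45 mm of the pan's centre along x and 62 mm along y) at rest, the top door is shut to within 8 mm, and each box stands upright on the bench with its own lid seated (within 6 mm of centre, and not propped more than 3.5 mm up) (all of step 2 and value of joint door below 0.008 m and linear speed of each of bar_1, box_1, bar_2, box_2, bar_3, box_3, bar_4, box_4 below 0.02 m/s and z of lid_1 in the frame of box_1 between 0.04 and 0.0475 m and x of lid_1 in the frame of box_1 between -0.006 and 0.006 m and y of lid_1 in the frame of box_1 between -0.006 and 0.006 m and height (world z) of each of box_1, box_2, box_3, box_4 below 0.006 m and angle between each of box_1, box_2, box_3, box_4's own z axis and vertical below 0.06 rad and z of lid_2 in the frame of box_2 between 0.04 and 0.0475 m and x of lid_2 in the frame of box_2 between -0.006 and 0.006 m and y of lid_2 in the frame of box_2 between -0.006 and 0.006 m and z of lid_3 in the frame of box_3 between 0.04 and 0.0475 m and x of lid_3 in the frame of box_3 between -0.006 and 0.006 m and y of lid_3 in the frame of box_3 between -0.006 and 0.006 m and z of lid_4 in the frame of box_4 between 0.04 and 0.0475 m and x of lid_4 in the frame of box_4 between -0.006 and 0.006 m and y of lid_4 in the frame of box_4 between -0.006 and 0.006 m); the robot touches nothing.
It fails at once if the lid of a box that held no bar was taken off (((z of lid_1 in the frame of box_1 above 0.07 m or horizontal distance between lid_1 and box_1 above 0.05 m) and height (world z) of bar_1 below -0.5 m) or ((z of lid_2 in the frame of box_2 above 0.07 m or horizontal distance between lid_2 and box_2 above 0.05 m) and height (world z) of bar_2 below -0.5 m) or ((z of lid_3 in the frame of box_3 above 0.07 m or horizontal distance between lid_3 and box_3 above 0.05 m) and height (world z) of bar_3 below -0.5 m) or ((z of lid_4 in the frame of box_4 above 0.07 m or horizontal distance between lid_4 and box_4 above 0.05 m) and height (world z) of bar_4 below -0.5 m)).
It fails at once if a bar was dropped or thrown onto the balance ((x of bar_1 in the frame of pan between -0.045 and 0.045 m and y of bar_1 in the frame of pan between -0.062 and 0.062 m and z of bar_1 in the frame of pan between -0.01 and 0.06 m and linear speed of bar_1 above 0.6 m/s) or (x of bar_2 in the frame of pan between -0.045 and 0.045 m and y of bar_2 in the frame of pan between -0.062 and 0.062 m and z of bar_2 in the frame of pan between -0.01 and 0.06 m and linear speed of bar_2 above 0.6 m/s) or (x of bar_3 in the frame of pan between -0.045 and 0.045 m and y of bar_3 in the frame of pan between -0.062 and 0.062 m and z of bar_3 in the frame of pan between -0.01 and 0.06 m and linear speed of bar_3 above 0.6 m/s) or (x of bar_4 in the frame of pan between -0.045 and 0.045 m and y of bar_4 in the frame of pan between -0.062 and 0.062 m and z of bar_4 in the frame of pan between -0.01 and 0.06 m and linear speed of bar_4 above 0.6 m/s)).
It fails at once if a box was tipped over (angle between any of box_1, box_2, box_3, box_4's own z axis and vertical above 0.7 rad).
It fails at once if the mandrel, doming block or jar was disturbed (moved 3 cm) (distance of any of mandrel, doming_block, jar from where it was at the start of the episode above 0.03 m).
Of bar_1, bar_2, bar_3, bar_4 only 1 to 2 are there at a start; the rules pass over those that are not, and their reading is None.
At some moment in a run one of box_1, box_2, box_3, box_4 may be knocked a few centimetres aside while the robot is not near it.
It also fails if it takes over 210 s, if anything falls off the work surface, if the arm or the gripper's body presses on something with over 40 N, if the wrist force passes 120 N, or if a joint passes its speed limit or range.

## Working session

There is one attempt and no reset: what is moved stays moved. The work goes in short steps, Python scripts to look and compute and a tool call to move; the robot and the scene stay as the last step left them, time stands still between calls to the robot, and variables do not carry over. Pictures are saved under pics/ and viewed, about 12 in all and at most 16, crops included, and the job is handed in when it is done.

Besides the shell and the picture viewer there is one more tool, called after "Request:" as a command line: name --argument value ..., lists and objects as JSON in quotes. arm_command: Moves the arm, as the interface text tells. Its arguments: {"type":"object","properties":{"series":{"type":"array"},"jaw":{"type":"number"},"force":{"type":"number"}},"required":["series"]}

```bash
ls; mkdir -p pics
python3 - <<'E'
from station import status, snapshot, camera_params
import cv2
s=status.sense(); print(s)
for n in("scene","top","wrist"):
    cp=camera_params(n); print(n,cp)
    im=snapshot(n); cv2.imwrite(f"pics/{n}0.png",im[:,:,::-1])
a=cv2.imread("pics/scene0.png");b=cv2.imread("pics/top0.png")
cv2.imwrite("pics/top0x.png",cv2.resize(b,(800,600),interpolation=cv2.INTER_CUBIC))
cv2.imwrite("pics/scene0x.png",cv2.resize(a,(800,600),interpolation=cv2.INTER_CUBIC))
E
```

```text
pics
{'t': 0.0, 'q': array([ 1.06448329e+00,  5.28458867e-01,  1.43390693e+00,  4.30808020e-05,
        1.18145405e+00, -1.78490865e-01]), 'qd': array([ 0.00067506,  0.00053906,  0.00121915,  0.00016466, -0.00036129,
        0.00027714]), 'tau': array([-7.25337159e-04, -4.42360675e+01, -1.78018928e+01, -2.73065571e-04,
        8.54415324e-03, -1.68480739e-05]), 'tcp_pos': array([0.20083329, 0.59108078, 0.23033667]), 'tool_rot': array([-0.41202909,  0.57560785,  0.41137948,  0.57417293]), 'force': array([ 0.81050691,  0.28143051, -0.90667107]), 'ft_torque': array([ 0.05067831, -0.01259531,  0.00185801]), 'finger_gap': 1.0014740781194207}
scene {'fovy': 44.79627568014868, 'cx': 258.2272457007421, 'cy': 190.21589888142935, 'extrinsics': array([[ 0.87471395,  0.27611437, -0.3982918 ,  1.07178961],
       [ 0.48463458, -0.50207353,  0.71627613, -1.00386364],
       [-0.00219764, -0.8195627 , -0.5729853 ,  0.83336919],
       [ 0.        ,  0.        ,  0.        ,  1.        ]])}
top {'fovy': 47.713602377056354, 'cx': 255.43082536333597, 'cy': 193.73197132187286, 'extrinsics': array([[ 0.01465743, -0.98966333,  0.14265924,  0.36505155],
       [-0.99975633, -0.0168607 , -0.01424762, -0.06780387],
       [ 0.01650568, -0.14241565, -0.98966931,  1.34986317],
       [ 0.        ,  0.        ,  0.        ,  1.        ]])}
wrist {'fovy': 66.3293212624521, 'cx': 254.99715510648946, 'cy': 194.42655990145502, 'mount': array([[ 9.20792833e-04, -2.72618992e-01,  9.62121633e-01,
        -1.43448364e-01],
       [-3.31585208e-04, -9.62122072e-01, -2.72618799e-01,
         6.85749293e-02],
       [ 9.99999521e-01, -6.79998661e-05, -9.76311533e-04,
         2.41192979e-04],
       [ 0.00000000e+00,  0.00000000e+00,  0.00000000e+00,
         1.00000000e+00]])}
```

View pics/top0x.png

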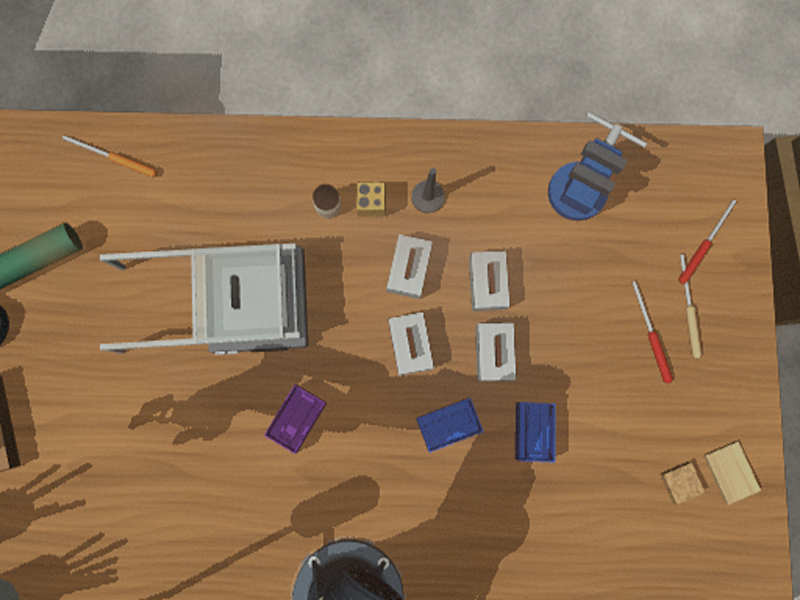

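View pics/scene0x.png

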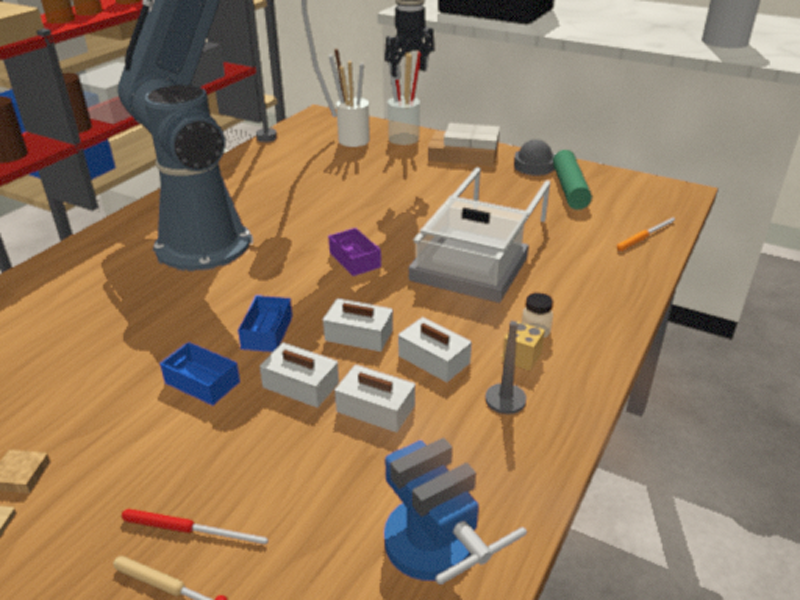

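The four white or aluminium lidded boxes sit at about (410,265), (490,279), (411,343) and (496,350) in the 800x600 top view. They have the wooden ribs; the open blue and purple trays are decoys. The balance is at (250,297), with its rails running toward world +y, and the black door grip is at (235,292).

```bash
cat > h.py <<'E'
import numpy as np, cv2
from scipy.spatial.transform import Rotation as R
from station import status, snapshot, camera_params
def cam(n):
    cp=camera_params(n); f=192/np.tan(np.radians(cp["fovy"]/2))
    if n=="wrist":
        s=status.sense(); T=np.eye(4); T[:3,:3]=R.from_quat(s["tool_rot"]).as_matrix(); T[:3,3]=s["tcp_pos"]; E=T@cp["mount"]
    else: E=cp["extrinsics"]
    return f,cp["cx"],cp["cy"],E
def unproj(c,px,z):
    f,cx,cy,E=c; px=np.atleast_2d(np.asarray(px,float))
    d=np.c_[(px[:,0]-cx)/f,(px[:,1]-cy)/f,np.ones(len(px))]@E[:3,:3].T
    return E[:3,3]+d*((z-E[2,3])/d[:,2])[:,None]
def proj(c,P):
    f,cx,cy,E=c; p=(np.atleast_2d(P)-E[:3,3])@E[:3,:3]
    return np.c_[f*p[:,0]/p[:,2]+cx,f*p[:,1]/p[:,2]+cy]
def move(target,yaw=None):
    """shift in tool mm (axes after no turn) and turn; yaw = direction of jaw axis (tool z) in world, mod pi"""
    s=status.sense(); M=R.from_quat(s["tool_rot"]).as_matrix()
    a=np.arctan2(M[1,2],M[0,2]); d=0
    if yaw is not None:
        d=(yaw-a+np.pi/2)%np.pi-np.pi/2   # world turn about +z; tool x is down -> -d
    Rn=R.from_rotvec([0,0,d]).as_matrix()@M
    dv=np.asarray(target)-s["tcp_pos"]
    print("tcp",s["tcp_pos"].round(4),"tilt",M[:,0].round(3),"jawyaw",a.round(3),"t",round(s["t"],1),
      "| shift now-axes",(M.T@dv*1e3).round(1),"| after-turn axes",(Rn.T@dv*1e3).round(1),"turn",round(-d,3))
def ribs(im,c,z=0.066):
    hsv=cv2.cvtColor(im,cv2.COLOR_RGB2HSV)
    return hsv
E
python3 - <<'E'
from h import *
im=cv2.imread("pics/top0.png"); c=cam("top")
k=512/800
for n,(u,v) in dict(A=(410,265),B=(490,279),C=(411,343),D=(496,350)).items():
    u*=k;v*=k
    x0,y0=int(u-14),int(v-22); sub=im[y0:y0+44,x0:x0+28].astype(int)
    # white region
    m=(sub.min(2)>150)
    # rib: dark pixels enclosed by white
    mm=np.zeros(im.shape[:2],np.uint8); mm[y0:y0+44,x0:x0+28]=m*255
    cs,_=cv2.findContours(mm,cv2.RETR_CCOMP,cv2.CHAIN_APPROX_NONE)[0:2]
    big=max(cs,key=cv2.contourArea)
    P=unproj(c,big[:,0,:],0.048)[:,:2].astype(np.float32)
    print(n,"lid",cv2.minAreaRect(P))
    fill=np.zeros_like(mm); cv2.drawContours(fill,[big],-1,255,-1)
    r=np.argwhere((fill>0)&(im.min(2)<110)&(im[:,:,2].astype(int)-im[:,:,0]>15))[:,::-1]
    Q=unproj(c,r,0.062)[:,:2].astype(np.float32); print("  rib",len(r),Q.mean(0),cv2.minAreaRect(Q))
u=(235*k,292*k); print("grip",unproj(c,u,0.129))
print("rail ends",unproj(c,[(102*k,257*k),(102*k,347*k)],0.099))
print("rail front",unproj(c,[(300*k,245*k),(303*k,347*k)],0.099))
for n,u,z in(("mandrel",(428,196),.01),("block",(370,185),.055),("jar",(325,190),.07)): print(n,unproj(c,(u[0]*k,u[1]*k),z))
big=cv2.resize(im[130:270,55:340],None,fx=2.8,fy=2.8,interpolation=cv2.INTER_CUBIC); cv2.imwrite("pics/topcrop.png",big)
E
```

```text
A lid ((0.6294654011726379, -0.10446047782897949), (0.06692621856927872, 0.10879078507423401), 78.64592742919922)
  rib 69 [ 0.6290461  -0.10515867] ((0.6286312341690063, -0.10483311116695404), (0.010288413614034653, 0.060528192669153214), 76.97669219970703)
B lid ((0.6032573580741882, -0.26278460025787354), (0.10866204649209976, 0.06724537909030914), 3.4871792793273926)
  rib 83 [ 0.60299325 -0.26273364] ((0.6033288240432739, -0.26252371072769165), (0.012117886915802956, 0.05843736603856087), 89.77433776855469)
C lid ((0.4760519564151764, -0.10902254283428192), (0.1087537333369255, 0.06692326068878174), 11.519367218017578)
  rib 68 [ 0.4741956 -0.1093564] ((0.4742172062397003, -0.109272301197052), (0.05777271091938019, 0.009925602935254574), 11.97484302520752)
D lid ((0.4630224406719208, -0.2749505341053009), (0.1058616042137146, 0.06727409362792969), 1.9285508394241333)
  rib 81 [ 0.4616757  -0.27485618] ((0.46301108598709106, -0.2738136649131775), (0.011957325972616673, 0.059649184346199036), 89.69871520996094)
grip [[0.55559458 0.21281446 0.129     ]]
rail ends [[0.62214071 0.47034533 0.099     ]
 [0.45408656 0.45745906 0.099     ]]
rail front [[0.65187239 0.1022843  0.099     ]
 [0.45994681 0.08996898 0.099     ]]
mandrel [[ 0.77946744 -0.14289711  0.01      ]]
block [[ 0.78575957 -0.02545792  0.055     ]]
jar [[0.76903234 0.06149729 0.07      ]]
```

View pics/topcrop.png

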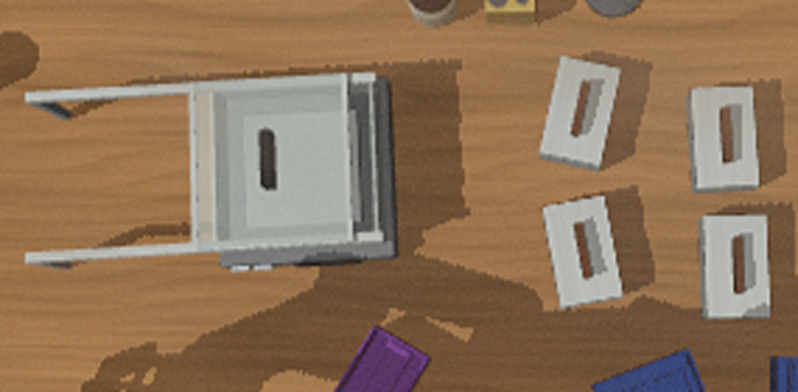

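Run:
```python
from h import *
move([0.5556,0.2128,0.20],np.radians(94.4))
move([0.5556,0.2128,0.11],np.radians(94.4))
```

```text
tcp [0.2009 0.5912 0.2306] tilt [-0.001 -0.001 -1.   ] jawyaw 1.243 t 0.1 | shift now-axes [  30.8 -457.6 -244.1] | after-turn axes [  31.1 -324.6 -404.5] turn -0.405
tcp [0.2009 0.5912 0.2306] tilt [-0.001 -0.001 -1.   ] jawyaw 1.243 t 0.1 | shift now-axes [ 120.8 -457.7 -243.9] | after-turn axes [ 121.1 -324.6 -404.3] turn -0.405
```

Request:
arm_command --series '[[[0,0,0,-0.135],[0,0,0,-0.135],[0,0,0,-0.135],[0,-20,-25,0],[0,-25,-31,0],[0,-25,-31,0],[0,-25,-31,0],[0,-25,-31,0],[0,-25,-31,0],[0,-25,-31,0]]]' --jaw 50 --force 40

```text
t: 1.15
tcp_pos: [0.3877, 0.3931, 0.2311]
tool_rot: [-0.519, 0.48, 0.519, 0.48]
force: [0.6, 0.3, 1.1]
finger_gap: 0.501
```

Request:
arm_command --series '[[[5,-25,-31,0],[6,-25,-31,0],[6,-25,-31,0],[6,-25,-31,0],[4,-25,-31,0],[0,-25,-35,0],[0,-14,-20,0],[0,0,0,0],[0,0,0,0]]]'

```text
t: 2.05
tcp_pos: [0.5663, 0.1974, 0.2038]
tool_rot: [-0.518, 0.481, 0.519, 0.48]
force: [-0.3, 0.1, -0.6]
finger_gap: 0.497
```

Run:
```python
from h import *
c=cam("wrist"); im=snapshot("wrist"); 
for P in proj(c,[[0.5556,0.2128,0.129],[0.559,0.19,0.05]]): print(P)
cv2.imwrite("pics/w1.png",im[:,:,::-1])
move([0.5556,0.2128,0.11],np.radians(94.4))
```

```text
[276.23518978 191.1578135 ]
[248.57768787 172.77872918]
tcp [0.5657 0.1981 0.2039] tilt [-0.002  0.    -1.   ] jawyaw 1.648 t 2.1 | shift now-axes [93.9  8.8 15.4] | after-turn axes [93.9  8.8 15.4] turn 0.0
```

View pics/w1.png

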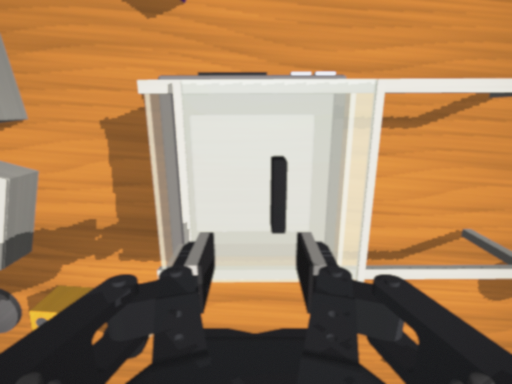

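The wrist picture shows the door grip at px (279,195), within 4 px of the prediction, and the rails parallel to the image rows, so the yaw is right.

Request:
arm_command --series '[[[0,6,17,0],[25,0,0,0],[25,0,0,0],[25,0,0,0],[12,0,0,0],[6,0,0,0],[0,0,0,0]]]'

```text
t: 2.8
tcp_pos: [0.5587, 0.2152, 0.1111]
tool_rot: [-0.519, 0.48, 0.519, 0.48]
force: [-0.1, -0.4, 0.2]
finger_gap: 0.503
```

Request:
arm_command --series '[[[0,0,0,0],[0,0,0,0],[0,0,0,0],[0,0,0,0],[0,0,0,0],[0,0,0,0]]]' --jaw 0

```text
t: 3.4
tcp_pos: [0.5602, 0.2145, 0.1127]
tool_rot: [0.519, -0.48, -0.518, -0.481]
force: [-1.1, 1.5, 6.1]
finger_gap: 0.126
```

Run:
```python
from h import *
s=status.sense();print(s["force"],s["finger_gap"]);move([0.545,0.369,0.11],np.radians(94.4))
```

```text
[-1.05881782  1.5380873   6.08197473] 0.12648061045464487
tcp [0.5602 0.2145 0.1127] tilt [ 0.002  0.001 -1.   ] jawyaw 1.648 t 3.4 | shift now-axes [  2.7   3.3 155.2] | after-turn axes [  2.7   3.3 155.2] turn 0.0
```

Request:
arm_command --series '[[[-2,0,0,0],[0,0,10,0],[0,0,18,0],[0,0,20,0],[0,0,20,0],[0,0,20,0],[0,0,20,0],[0,0,20,0],[0,0,16,0],[0,0,10,0]]]'

```text
t: 4.4
tcp_pos: [0.5479, 0.3688, 0.1128]
tool_rot: [0.52, -0.48, -0.519, -0.48]
force: [5.1, -1.4, -5.7]
finger_gap: 0.126
```

Request:
arm_command --series '[[[0,0,2,0],[0,0,0,0],[0,0,0,0]]]'

```text
t: 4.7
tcp_pos: [0.5478, 0.3701, 0.1128]
tool_rot: [-0.519, 0.48, 0.519, 0.481]
force: [4.9, 2.1, -8.8]
finger_gap: 0.125
```

Request:
arm_command --series '[[[0,0,0,0],[0,0,0,0],[0,0,0,0],[-20,0,0,0],[-40,0,0,0],[-40,0,0,0]]]' --jaw 50

```text
t: 5.3
tcp_pos: [0.5462, 0.3693, 0.2139]
tool_rot: [-0.518, 0.481, 0.519, 0.479]
force: [0.3, 0.1, 0.2]
finger_gap: 0.501
```

Run:
```python
from h import *
A=-11.4;print(status.sense()["force"])
move([0.629,-0.1045,0.20],np.radians(90-11.4))
move([0.476,-0.109,0.20],np.radians(90+11.5))
```

```text
[0.33581598 0.10134748 0.19083604]
tcp [0.5462 0.3693 0.2139] tilt [-0.003 -0.001 -1.   ] jawyaw 1.648 t 5.3 | shift now-axes [  14.1  -46.2 -478.7] | after-turn axes [  13.7 -174.9 -448. ] turn 0.276
tcp [0.5462 0.3693 0.2139] tilt [-0.003 -0.001 -1.   ] jawyaw 1.648 t 5.3 | shift now-axes [  14.6  106.7 -471.4] | after-turn axes [  14.8  164.1 -454.7] turn -0.124
```

The door is open, with the grip moved about 155 mm. Next is hefting, starting with box C.

Request:
arm_command --series '[[[0,0,0,-0.124],[0,10,-25,0],[0,12,-35,0],[0,13,-36,0],[0,13,-36,0],[0,13,-36,0],[0,13,-36,0],[0,13,-36,0],[0,13,-36,0],[0,13,-36,0]]]' --jaw 100

```text
t: 6.3
tcp_pos: [0.4982, 0.0402, 0.2139]
tool_rot: [0.548, -0.447, -0.548, -0.447]
force: [0.2, 0.1, 0.5]
finger_gap: 1.002
```

Request:
arm_command --series '[[[0,13,-36,0],[0,13,-36,0],[0,13,-36,0],[0,13,-30,0],[0,0,0,0],[0,0,0,0]]]'

```text
t: 6.9
tcp_pos: [0.4752, -0.1044, 0.2137]
tool_rot: [-0.547, 0.448, 0.547, 0.448]
force: [0.4, 0.4, 0.7]
finger_gap: 0.996
```

Run:
```python
from h import *
c=cam("wrist"); im=snapshot("wrist"); 
def box(x,y,yaw,z=.048,l=.11,w=.068):
    R2=np.array([[np.cos(yaw),-np.sin(yaw)],[np.sin(yaw),np.cos(yaw)]])
    q=np.array([[1,1],[1,-1],[-1,-1],[-1,1]])*[l/2,w/2]@R2.T+[x,y]
    return np.c_[q,np.full(4,z)]
im=im[:,:,::-1].copy()
for z,l,w,col in((.048,.11,.068,(0,0,255)),(.066,.06,.01,(0,255,0))):
  cv2.polylines(im,[proj(c,box(.476,-.109,np.radians(11.5),z,l,w)).round().astype(int)],True,col,1)
cv2.imwrite("pics/w2.png",cv2.resize(im,(768,576)))
print(status.sense()["force"]);move([0.476,-0.109,0.003],np.radians(90+11.5))
```

```text
[-0.81357011 -0.06012903  0.04112326]
tcp [ 0.4753 -0.1036  0.2136] tilt [-0.     0.001 -1.   ] jawyaw 1.771 t 7.0 | shift now-axes [210.6   0.3  -5.6] | after-turn axes [210.6   0.3  -5.6] turn -0.0
```

View pics/w2.png

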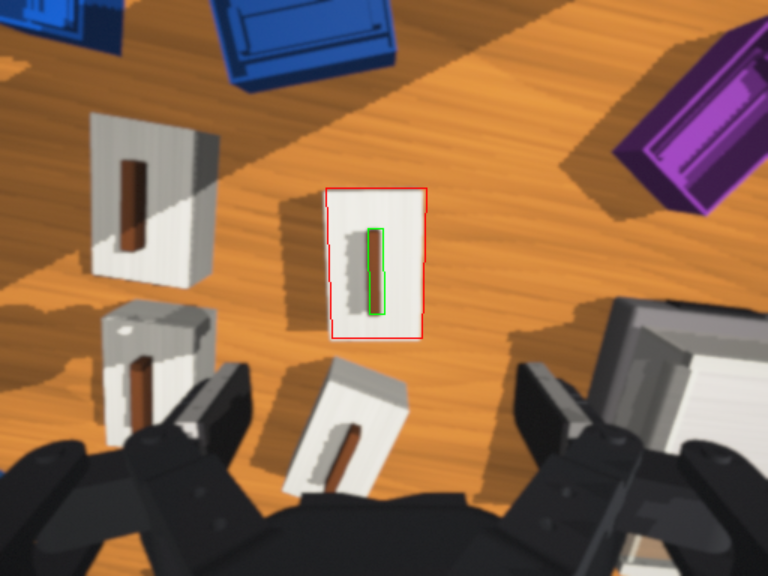

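The predicted outlines match box C's lid and rib to about 1 px, so I'm descending.

Request:
arm_command --series '[[[30,0,-6,0],[35,0,0,0],[35,0,0,0],[35,0,0,0],[35,0,0,0],[20,0,0,0],[14,0,0,0],[6,0,0,0],[0,0,0,0],[0,0,0,0]]]'

```text
t: 7.95
tcp_pos: [0.4773, -0.1096, 0.0039]
tool_rot: [0.548, -0.447, -0.548, -0.447]
force: [0.1, -0.6, 0.5]
finger_gap: 1.0
```

Request:
arm_command --series '[[[0,0,0,0],[0,0,0,0],[0,0,0,0],[0,0,0,0],[0,0,0,0]]]' --jaw 0

```text
t: 8.45
tcp_pos: [0.4775, -0.1102, 0.0044]
tool_rot: [0.548, -0.447, -0.547, -0.447]
force: [0.4, 2.3, 6.2]
finger_gap: 0.79
```

Request:
arm_command --series '[[[-5,0,0,0],[-10,0,0,0],[-10,0,0,0],[-5,0,0,0],[0,0,0,0],[0,0,0,0],[0,0,0,0],[0,0,0,0]]]'

```text
t: 9.25
tcp_pos: [0.4766, -0.1099, 0.033]
tool_rot: [-0.547, 0.447, 0.548, 0.447]
force: [0.7, 0.4, -2.7]
finger_gap: 0.79
```

Request:
arm_command --series '[[[0,0,0,0],[0,0,0,0]]]'

```text
t: 9.45
tcp_pos: [0.4767, -0.11, 0.0331]
tool_rot: [-0.548, 0.447, 0.548, 0.447]
force: [-0.3, -0.6, -2.7]
finger_gap: 0.793
```

Run:
```python
from h import *
for i in range(4): cv2.imwrite("pics/sc1.png",snapshot("scene")[:,:,::-1]); s=status.sense();print(s["force"],s["ft_torque"],s["finger_gap"],s["tau"][:3])
```

```text
[ 0.07265297 -0.45338095 -2.96459842] [-0.011016   -0.01531982 -0.01149927] 0.7914264338362885 [-7.01077988e-04 -4.03615129e+01 -5.81143722e+00]
[ 1.22966238 -0.65358823 -2.78232273] [ 0.00373265 -0.02581321 -0.00217938] 0.7940217105071669 [-1.07662294e-03 -4.03533375e+01 -5.81439480e+00]
[-0.87035031  0.00744543 -2.52280011] [-0.00349873 -0.04059184  0.00600221] 0.7925497025763187 [-1.54461581e-03 -4.03486347e+01 -5.81741497e+00]
[-0.27596724 -0.0270532  -3.57866881] [-0.01103265 -0.06369132 -0.0178109 ] 0.7887034170037505 [-2.31201549e-03 -4.03470254e+01 -5.82006723e+00]
```

C reads about 2.8 N, so it is empty. I'll set it down and go to D.

Request:
arm_command --series '[[[10,0,0,0],[10,0,0,0],[6,0,0,0],[3,0,0,0],[0,0,0,0]]]'

```text
t: 10.15
tcp_pos: [0.4761, -0.1097, 0.0045]
tool_rot: [-0.547, 0.447, 0.548, 0.447]
force: [-2.7, 0.7, 3.1]
finger_gap: 0.791
```

Request:
arm_command --series '[[[0,0,0,0],[0,0,0,0],[0,0,0,0],[-20,0,0,0],[-35,0,0,0],[-35,0,0,0],[-27,0,0,0],[0,4,-20,0.1],[0,5,-35,0.067],[0,5,-40,0]]]' --jaw 100

```text
t: 11.15
tcp_pos: [0.4721, -0.2061, 0.1218]
tool_rot: [0.509, -0.491, -0.508, -0.491]
force: [1.0, -0.7, 0.8]
finger_gap: 1.001
```

Request:
arm_command --series '[[[0,5,-40,0],[0,0,-30,0],[0,0,0,0],[0,0,0,0]]]'

```text
t: 11.55
tcp_pos: [0.4687, -0.2763, 0.121]
tool_rot: [-0.508, 0.492, 0.508, 0.492]
force: [-0.4, 1.2, 0.4]
finger_gap: 0.998
```

```bash
cat >> h.py <<'E'
def rect(x,y,yaw,z=.048,l=.11,w=.068):
    R2=np.array([[np.cos(yaw),-np.sin(yaw)],[np.sin(yaw),np.cos(yaw)]])
    q=np.array([[1,1],[1,-1],[-1,-1],[-1,1]])*[l/2,w/2]@R2.T+[x,y]
    return np.c_[q,np.full(4,z)]
def lids(fn=None):
    """lid poses from a fresh top picture (white blobs), x,y,yaw deg,size"""
    c=cam("top"); im=snapshot("top")[:,:,::-1].copy()
    m=((im.min(2)>150)&(im.max(2).astype(int)-im.min(2)<40)).astype(np.uint8)*255
    cs,_=cv2.findContours(m,cv2.RETR_EXTERNAL,cv2.CHAIN_APPROX_NONE)
    for k in cs:
        if cv2.contourArea(k)<200: continue
        P=unproj(c,k[:,0,:],.048)[:,:2].astype(np.float32); (x,y),(w,h),a=cv2.minAreaRect(P)
        if x>.9 or y>.05 or y<-.45 or not(.05<min(w,h)<.08): continue
        if w<h: a-=90
        print("lid x %.4f y %.4f yaw %.1f size %.3f %.3f"%(x,y,(a+90)%180-90,w,h))
    if fn: cv2.imwrite(fn,im)
E
python3 - <<'E'
from h import *
lids()
print(status.sense()["force"]);move([0.463,-0.275,0.006],np.radians(90+1.9))
E
```

```text
lid x 0.6036 y -0.2628 yaw 3.5 size 0.109 0.067
lid x 0.6292 y -0.1045 yaw -11.5 size 0.067 0.109
[-0.23740493 -0.00420576  0.48427987]
tcp [ 0.4685 -0.2752  0.121 ] tilt [-0.001  0.001 -1.   ] jawyaw 1.605 t 11.6 | shift now-axes [115.    5.4   0.2] | after-turn axes [115.    5.4   0.2] turn 0.001
```

Request:
arm_command --series '[[[20,5,0,0],[30,0,0,0],[30,0,0,0],[20,0,0,0],[10,0,0,0],[5,0,0,0],[0,0,0,0],[0,0,0,0]]]'

```text
t: 12.4
tcp_pos: [0.4648, -0.2763, 0.0071]
tool_rot: [0.509, -0.491, -0.508, -0.491]
force: [-0.4, -1.1, -0.0]
finger_gap: 1.003
```

Request:
arm_command --series '[[[0,0,0,0],[0,0,0,0],[0,0,0,0],[0,0,0,0],[0,0,0,0]]]' --jaw 0

```text
t: 12.9
tcp_pos: [0.4648, -0.2766, 0.0074]
tool_rot: [0.509, -0.491, -0.508, -0.492]
force: [0.2, 0.9, 7.4]
finger_gap: 0.788
```

Request:
arm_command --series '[[[-5,0,0,0],[-10,0,0,0],[-10,0,0,0],[-5,0,0,0],[0,0,0,0],[0,0,0,0],[0,0,0,0],[0,0,0,0]]]'

```text
t: 13.7
tcp_pos: [0.464, -0.276, 0.036]
tool_rot: [-0.508, 0.491, 0.509, 0.491]
force: [-0.3, 0.2, -3.4]
finger_gap: 0.787
```

Run:
```python
from h import *
for i in range(4): snapshot("scene"); s=status.sense();print(s["force"],s["finger_gap"])
```

```text
[ 0.30890038  0.43858637 -2.00559605] 0.7896432568042635
[ 0.08869014  0.15304733 -2.49492655] 0.7950988929696842
[ 0.35069117  0.23861473 -2.74722482] 0.7886928809631869
[ 0.72749855 -0.78132813 -2.138576  ] 0.7892643896835893
```

D reads about 2.4 N, so it is empty. Next is B.

Request:
arm_command --series '[[[10,0,0,0],[10,0,0,0],[6,0,0,0],[3,0,0,0],[0,0,0,0]]]'

```text
t: 14.4
tcp_pos: [0.4635, -0.2756, 0.0075]
tool_rot: [-0.508, 0.491, 0.509, 0.491]
force: [-1.9, 1.3, 3.9]
finger_gap: 0.791
```

Request:
arm_command --series '[[[0,0,0,0],[0,0,0,0],[0,0,0,0],[-20,0,0,0],[-35,0,0,0],[-35,0,0,0],[-24,0,0,0],[0,-20,0,-0.028],[0,-35,2,0],[0,-35,2,0]]]' --jaw 100

```text
t: 15.4
tcp_pos: [0.5546, -0.2674, 0.1219]
tool_rot: [0.515, -0.485, -0.515, -0.485]
force: [0.7, -0.1, 0.6]
finger_gap: 1.003
```

Request:
arm_command --series '[[[0,-35,0,0],[0,-15,0,0],[0,0,0,0],[0,0,0,0]]]'

```text
t: 15.8
tcp_pos: [0.6028, -0.2636, 0.1207]
tool_rot: [-0.515, 0.484, 0.516, 0.484]
force: [-1.4, 0.6, 0.3]
finger_gap: 1.002
```

Run:
```python
from h import *
lids()
print(status.sense()["force"]);move([0.6036,-0.2628,0.006],np.radians(90+3.5))
```

```text
lid x 0.6285 y -0.1044 yaw -11.5 size 0.067 0.111
[ 0.02687798 -0.02351473 -0.02361353]
tcp [ 0.6023 -0.2637  0.1208] tilt [-0.002  0.001 -1.   ] jawyaw 1.633 t 15.8 | shift now-axes [114.8  -1.6   0.7] | after-turn axes [114.8  -1.6   0.7] turn 0.001
```

Request:
arm_command --series '[[[20,0,0,0],[30,0,0,0],[30,0,0,0],[20,0,0,0],[10,0,0,0],[5,0,0,0],[0,0,0,0],[0,0,0,0]]]'

```text
t: 16.65
tcp_pos: [0.6042, -0.2646, 0.0074]
tool_rot: [0.516, -0.484, -0.515, -0.484]
force: [0.9, 1.1, 0.3]
finger_gap: 0.998
```

Request:
arm_command --series '[[[0,0,0,0],[0,0,0,0],[0,0,0,0],[0,0,0,0],[0,0,0,0]]]' --jaw 0

```text
t: 17.15
tcp_pos: [0.6045, -0.2642, 0.0078]
tool_rot: [0.516, -0.484, -0.515, -0.484]
force: [-0.2, 2.1, 5.9]
finger_gap: 0.787
```

Request:
arm_command --series '[[[-5,0,0,0],[-10,0,0,0],[-10,0,0,0],[-5,0,0,0],[0,0,0,0],[0,0,0,0],[0,0,0,0],[0,0,0,0]]]'

```text
t: 17.95
tcp_pos: [0.6033, -0.2639, 0.0358]
tool_rot: [-0.515, 0.484, 0.516, 0.484]
force: [-0.0, 0.5, -5.8]
finger_gap: 0.786
```

Run:
```python
from h import *
for i in range(4): snapshot("scene"); s=status.sense();print(s["force"],s["finger_gap"])
```

```text
[ 0.29229597  0.64484495 -5.65267297] 0.7871031810733405
[ 0.11744524 -0.44228355 -6.61345999] 0.7895686733373775
[-0.29425972 -0.42564382 -5.425548  ] 0.7911431060490342
[-0.63047804 -0.28889962 -5.8532674 ] 0.7894340670395964
```

B reads about 5.9 N, so it holds a bar. Next is A.

Request:
arm_command --series '[[[10,0,0,0],[10,0,0,0],[6,0,0,0],[3,0,0,0],[0,0,0,0]]]'

```text
t: 18.65
tcp_pos: [0.6029, -0.2635, 0.0078]
tool_rot: [-0.515, 0.484, 0.516, 0.484]
force: [-3.4, 2.3, 1.5]
finger_gap: 0.786
```

Request:
arm_command --series '[[[0,0,0,0],[0,0,0,0],[0,0,0,0],[-20,0,0,0],[-35,0,0,0],[-35,0,0,0],[-24,0,0,0],[0,0,0,0.13],[0,2,25,0.133],[0,2,40,0]]]' --jaw 100

```text
t: 19.65
tcp_pos: [0.6098, -0.2015, 0.1221]
tool_rot: [-0.447, 0.549, 0.445, 0.549]
force: [0.0, 0.4, -0.9]
finger_gap: 1.001
```

Request:
arm_command --series '[[[0,2,40,0],[0,0,35,0],[0,0,16,0],[0,0,0,0],[0,0,0,0]]]'

```text
t: 20.15
tcp_pos: [0.626, -0.1108, 0.1214]
tool_rot: [-0.448, 0.548, 0.447, 0.547]
force: [-0.1, -0.2, -0.5]
finger_gap: 0.996
```

Run:
```python
from h import *
lids()
print(status.sense()["force"]);move([0.6288,-0.1044,0.006],np.radians(90-11.5))
```

```text
lid x 0.6011 y -0.2624 yaw 3.5 size 0.111 0.067
[-0.33332251  0.20273771 -0.06802588]
tcp [ 0.6258 -0.1114  0.1214] tilt [ 0.001 -0.001 -1.   ] jawyaw 1.369 t 20.2 | shift now-axes [115.4  -1.4   7.5] | after-turn axes [115.4  -1.4   7.5] turn -0.001
```

Request:
arm_command --series '[[[20,-1,7,0],[30,0,0,0],[30,0,0,0],[20,0,0,0],[10,0,0,0],[5,0,0,0],[0,0,0,0],[0,0,0,0]]]'

```text
t: 21.0
tcp_pos: [0.6288, -0.1039, 0.0073]
tool_rot: [-0.448, 0.547, 0.447, 0.548]
force: [0.4, -0.2, 0.6]
finger_gap: 0.998
```

Request:
arm_command --series '[[[0,0,0,0],[0,0,0,0],[0,0,0,0],[0,0,0,0],[0,0,0,0]]]' --jaw 0

```text
t: 21.5
tcp_pos: [0.6289, -0.1037, 0.0078]
tool_rot: [-0.448, 0.547, 0.447, 0.548]
force: [-0.7, -1.4, 5.3]
finger_gap: 0.787
```

Request:
arm_command --series '[[[-5,0,0,0],[-10,0,0,0],[-10,0,0,0],[-5,0,0,0],[0,0,0,0],[0,0,0,0],[0,0,0,0],[0,0,0,0]]]'

```text
t: 22.3
tcp_pos: [0.6276, -0.1031, 0.0359]
tool_rot: [-0.447, 0.548, 0.448, 0.547]
force: [0.3, 0.6, -2.7]
finger_gap: 0.789
```

Run:
```python
from h import *
for i in range(4): snapshot("scene"); s=status.sense();print(s["force"],s["finger_gap"])
```

```text
[-0.00947745  0.20624    -2.75586624] 0.7866717158099745
[ 0.10272107 -0.22894394 -1.3704568 ] 0.7923664693739058
[ 1.12579101 -0.24995861 -2.43090945] 0.7897534852507194
[-0.35883993  0.48042489 -2.42375246] 0.7880203251079275
```

A reads about 2.3 N, so it is empty and only B holds a bar. Back to B for its lid.

Request:
arm_command --series '[[[10,0,0,0],[10,0,0,0],[6,0,0,0],[3,0,0,0],[0,0,0,0]]]'

```text
t: 23.0
tcp_pos: [0.627, -0.1028, 0.0078]
tool_rot: [-0.447, 0.548, 0.448, 0.547]
force: [-3.0, 0.7, 4.9]
finger_gap: 0.793
```

Request:
arm_command --series '[[[0,0,0,0],[0,0,0,0],[0,0,0,0],[-20,0,0,0],[-40,0,0,0],[-45,0,0,0],[-45,0,0,0],[-40,0,0,-0.13],[0,8,-20,-0.133],[0,9,-40,0]]]' --jaw 100

```text
t: 24.0
tcp_pos: [0.6128, -0.1611, 0.1996]
tool_rot: [0.518, -0.482, -0.516, -0.483]
force: [0.4, -1.4, -0.8]
finger_gap: 0.998
```

Request:
arm_command --series '[[[0,9,-40,0],[0,9,-40,0],[0,0,-18,0],[0,0,0,0],[0,0,0,0]]]' --jaw 45

```text
t: 24.5
tcp_pos: [0.6001, -0.2612, 0.1969]
tool_rot: [-0.515, 0.484, 0.516, 0.485]
force: [0.2, -0.2, 0.2]
finger_gap: 0.446
```

Run:
```python
from h import *
x,y,a=0.6015,-0.263,np.radians(3.5)
c=cam("wrist"); im=snapshot("wrist")[:,:,::-1].copy()
for z,l,w,col in((.048,.11,.068,(0,0,255)),(.066,.06,.01,(0,255,0))):
  cv2.polylines(im,[proj(c,rect(x,y,a,z,l,w)).round().astype(int)],True,col,1)
cv2.imwrite("pics/w3.png",cv2.resize(im[60:300,100:420],(800,600)))
move([x,y,0.053],a+np.pi/2)
```

```text
tcp [ 0.6002 -0.2603  0.1969] tilt [-0.001  0.002 -1.   ] jawyaw 1.634 t 24.6 | shift now-axes [143.9  -1.3  -3. ] | after-turn axes [143.9  -1.3  -3. ] turn 0.002
```

View pics/w3.png

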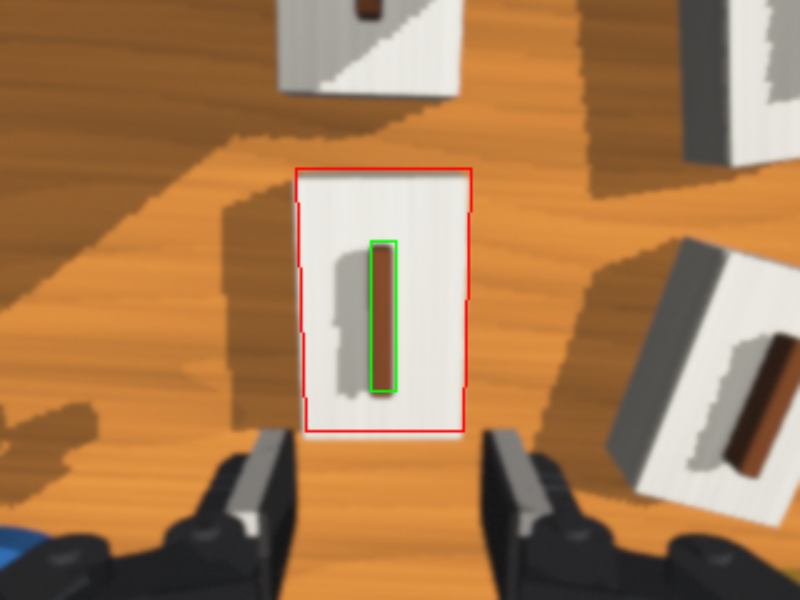

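The overlay is about 1 mm off in x, and the rib lies inside the jaw opening. I'll grip the rib, lift the lid and lay it at y about -0.385 on bare bench.

Request:
arm_command --series '[[[30,-2,-3,0],[35,0,0,0],[35,0,0,0],[25,0,0,0],[12,0,0,0],[5,0,0,0],[0,0,0,0],[0,0,0,0]]]'

```text
t: 25.35
tcp_pos: [0.6035, -0.265, 0.0568]
tool_rot: [0.516, -0.484, -0.514, -0.484]
force: [-0.3, 0.1, 0.8]
finger_gap: 0.449
```

Request:
arm_command --series '[[[0,0,0,0],[0,0,0,0],[0,0,0,0],[0,0,0,0],[0,0,0,0],[0,0,0,0]]]' --jaw 0

```text
t: 25.95
tcp_pos: [0.6032, -0.2654, 0.0567]
tool_rot: [0.516, -0.484, -0.514, -0.484]
force: [-0.5, 1.2, 5.8]
finger_gap: 0.1
```

Run:
```python
from h import *
s=status.sense();print(s["force"],s["finger_gap"]);move([0.6025,-.385,.12])
```

```text
[-0.50208541  1.23274351  5.8485508 ] 0.10026398438041527
tcp [ 0.6032 -0.2654  0.0567] tilt [ 0.002 -0.001 -1.   ] jawyaw 1.633 t 25.9 | shift now-axes [ -63.1    8.  -119.5] | after-turn axes [ -63.1    8.  -119.5] turn 0
```

Request:
arm_command --series '[[[-5,0,0,0],[-15,0,0,0],[-25,0,0,0],[-20,0,0,0],[0,2,-20,0],[0,2,-35,0],[0,2,-35,0],[0,2,-20,0],[0,0,-10,0],[0,0,0,0]]]'

```text
t: 26.95
tcp_pos: [0.6013, -0.3864, 0.1197]
tool_rot: [-0.515, 0.485, 0.515, 0.485]
force: [0.6, -0.3, -0.4]
finger_gap: 0.101
```

Request:
arm_command --series '[[[25,0,0,0],[30,0,0,0],[25,0,0,0],[12,0,0,0],[5,0,0,0],[3,0,0,0],[2,0,0,0],[0,0,0,0]]]'

```text
t: 27.75
tcp_pos: [0.6025, -0.3854, 0.0194]
tool_rot: [0.516, -0.484, -0.515, -0.484]
force: [0.3, -0.2, -1.1]
finger_gap: 0.1
```

Run:
```python
from h import *
s=status.sense();print(s["force"],s["finger_gap"]);move([0.6025,-.385,.017])
```

```text
[ 0.29477894 -0.18528616 -1.10042828] 0.10029061817110539
tcp [ 0.6025 -0.3854  0.0194] tilt [ 0.001 -0.001 -1.   ] jawyaw 1.633 t 27.8 | shift now-axes [ 2.4 -0.   0.4] | after-turn axes [ 2.4 -0.   0.4] turn 0
```

Request:
arm_command --series '[[[2,0,0,0],[0,0,0,0]]]'

```text
t: 27.95
tcp_pos: [0.6026, -0.3857, 0.0178]
tool_rot: [0.516, -0.484, -0.514, -0.484]
force: [0.1, 0.7, 2.7]
finger_gap: 0.1
```

Request:
arm_command --series '[[[0,0,0,0],[0,0,0,0],[0,0,0,0],[-20,0,0,0],[-40,0,0,0],[-45,0,0,0],[-40,0,25,0],[-35,-3,40,0],[0,-3,37,0],[0,-2,20,0]]]' --jaw 35

```text
t: 28.95
tcp_pos: [0.6023, -0.2626, 0.1957]
tool_rot: [0.516, -0.484, -0.515, -0.484]
force: [0.1, -0.8, -1.3]
finger_gap: 0.35
```

Request:
arm_command --series '[[[0,0,0,0],[0,0,0,0]]]'

```text
t: 29.15
tcp_pos: [0.602, -0.2655, 0.1931]
tool_rot: [-0.515, 0.484, 0.516, 0.484]
force: [-0.1, -1.0, -0.7]
finger_gap: 0.348
```

Run:
```python
from h import *
x,y,a=0.6025,-0.2635,np.radians(3.5)
c=cam("wrist"); im=snapshot("wrist")[:,:,::-1].copy()
for z,l,w,col in((.044,.11,.068,(0,0,255)),(.036,.08,.016,(0,255,0))):
  cv2.polylines(im,[proj(c,rect(x,y,a,z,l,w)).round().astype(int)],True,col,1)
cv2.imwrite("pics/w4.png",cv2.resize(im[60:300,100:420],(800,600)))
s=status.sense();print(s["finger_gap"]);move([x,y,0.026],a+np.pi/2)
```

```text
0.3529281399861193
tcp [ 0.602  -0.2662  0.193 ] tilt [-0.001 -0.    -1.   ] jawyaw 1.633 t 29.2 | shift now-axes [167.   -0.8   2.7] | after-turn axes [167.   -0.8   2.7] turn 0.001
```

View pics/w4.png

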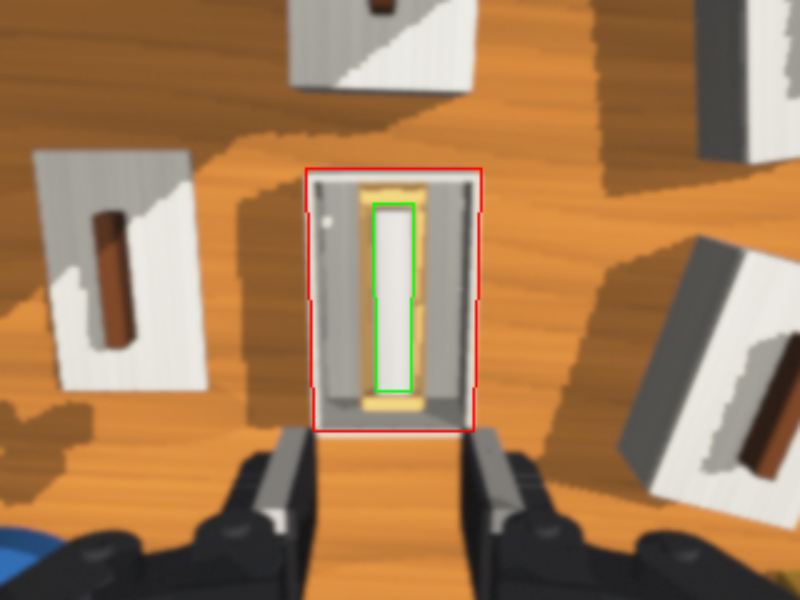

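The box is open and the silver bar is visible, with the predicted outline matching. I'll grip it.

Request:
arm_command --series '[[[30,-1,2,0],[40,0,0,0],[40,0,0,0],[20,0,0,0],[15,0,0,0],[10,0,0,0],[8,0,0,0],[5,0,0,0],[0,0,0,0],[0,0,0,0]]]' --jaw 31

```text
t: 30.2
tcp_pos: [0.6037, -0.2635, 0.0271]
tool_rot: [0.516, -0.484, -0.515, -0.484]
force: [0.8, 1.5, 0.5]
finger_gap: 0.31
```

Request:
arm_command --series '[[[0,0,0,0],[0,0,0,0],[0,0,0,0],[0,0,0,0],[0,0,0,0]]]' --jaw 0 --force 50

```text
t: 30.7
tcp_pos: [0.6038, -0.2637, 0.0274]
tool_rot: [0.516, -0.484, -0.515, -0.484]
force: [-0.6, 0.2, 5.6]
finger_gap: 0.166
```

Run:
```python
from h import *
s=status.sense();print(s["force"],s["finger_gap"]);move([0.602,-.264,.17])
```

```text
[-0.60096102  0.16427148  5.62017031] 0.16601644235456442
tcp [ 0.6038 -0.2637  0.0274] tilt [ 0.002 -0.001 -1.   ] jawyaw 1.633 t 30.7 | shift now-axes [-142.6    1.6   -0.4] | after-turn axes [-142.6    1.6   -0.4] turn 0
```

Request:
arm_command --series '[[[-5,0,0,0],[-10,0,0,0],[-20,0,0,0],[-30,0,0,0],[-35,0,0,0],[-30,0,0,0],[-15,0,0,0],[0,0,0,0],[0,0,0,0]]]'

```text
t: 31.6
tcp_pos: [0.6023, -0.2626, 0.1701]
tool_rot: [-0.515, 0.484, 0.516, 0.484]
force: [-1.0, -0.4, -4.0]
finger_gap: 0.171
```

Request:
arm_command --series '[[[0,0,15,-0.015],[0,0,30,0],[0,1,38,0],[0,1,38,0],[0,1,38,0],[0,1,38,0],[0,1,38,0],[0,1,38,0],[0,1,38,0],[0,0,38,0]]]'

```text
t: 32.6
tcp_pos: [0.567, 0.0867, 0.1693]
tool_rot: [-0.518, 0.481, 0.52, 0.479]
force: [1.0, 0.5, -2.5]
finger_gap: 0.169
```

Request:
arm_command --series '[[[0,0,38,0],[0,0,35,0],[0,0,25,0],[0,0,10,0],[0,0,0,0],[0,0,0,0],[0,0,0,0]]]'

```text
t: 33.3
tcp_pos: [0.5611, 0.1906, 0.1708]
tool_rot: [-0.519, 0.481, 0.519, 0.48]
force: [0.4, 0.7, -3.0]
finger_gap: 0.167
```

Run:
```python
from h import *
x,y,a=.56,.191,np.radians(4.4)
c=cam("wrist"); im=snapshot("wrist")[:,:,::-1].copy()
for z,l,w,col in((.05,.124,.124,(0,0,255)),(.097,.164,.164,(0,255,0))):
  cv2.polylines(im,[proj(c,rect(x,y,a,z,l,w)).round().astype(int)],True,col,1)
cv2.imwrite("pics/w5.png",cv2.resize(im,(768,576)))
s=status.sense();print(s["force"],s["finger_gap"]);move([x,y,0.062],a+np.pi/2)
```

```text
[-0.29057329 -0.24621935 -2.92190512] 0.16686257299886695
tcp [0.5612 0.1906 0.171 ] tilt [-0.001 -0.    -1.   ] jawyaw 1.646 t 33.4 | shift now-axes [109.    1.1   0.6] | after-turn axes [109.    1.1   0.6] turn -0.001
```

View pics/w5.png

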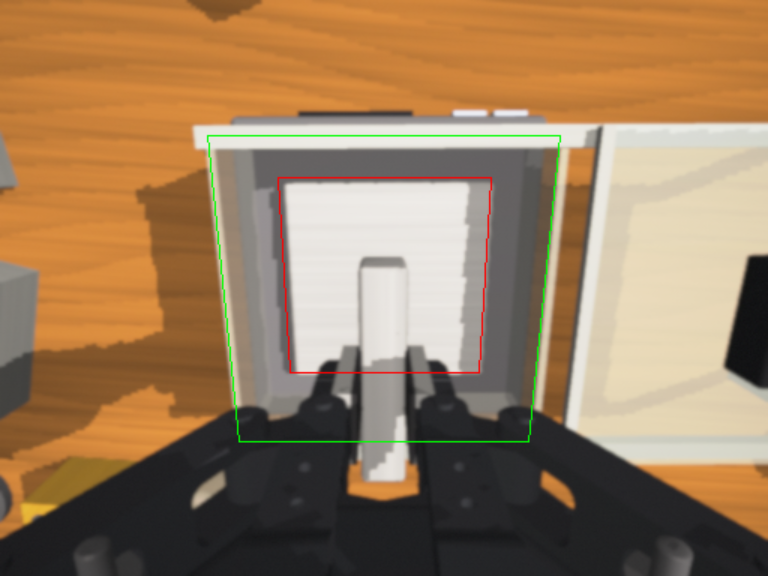

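The bar is held level over the pan and the shield is fully open. The predicted pan and shield outlines match within about 3 mm, so I'm lowering.

Request:
arm_command --series '[[[15,0,0,0],[25,0,0,0],[25,0,0,0],[20,0,0,0],[10,0,0,0],[6,0,0,0],[3,0,0,0],[0,0,0,0],[0,0,0,0]]]'

```text
t: 34.25
tcp_pos: [0.5618, 0.192, 0.0681]
tool_rot: [0.519, -0.48, -0.519, -0.481]
force: [0.0, 0.0, -2.4]
finger_gap: 0.162
```

Request:
arm_command --series '[[[1,0,0,0],[1,0,0,0],[0,0,0,0],[0,0,0,0]]]'

```text
t: 34.65
tcp_pos: [0.5611, 0.192, 0.0653]
tool_rot: [0.519, -0.48, -0.519, -0.48]
force: [0.1, 0.5, -2.6]
finger_gap: 0.166
```

Request:
arm_command --series '[[[1,0,0,0],[1,0,0,0],[0,0,0,0],[0,0,0,0]]]'

```text
t: 35.05
tcp_pos: [0.5611, 0.1919, 0.0631]
tool_rot: [-0.519, 0.48, 0.519, 0.48]
force: [-0.1, 0.8, -3.6]
finger_gap: 0.169
```

Request:
arm_command --series '[[[1,0,0,0],[0.5,0,0,0],[0,0,0,0],[0,0,0,0]]]'

```text
t: 35.45
tcp_pos: [0.5611, 0.1919, 0.0616]
tool_rot: [-0.519, 0.48, 0.519, 0.48]
force: [0.7, -0.6, -3.3]
finger_gap: 0.17
```

Request:
arm_command --series '[[[0.5,0,0,0],[0,0,0,0],[0,0,0,0]]]'

```text
t: 35.75
tcp_pos: [0.5612, 0.1919, 0.0614]
tool_rot: [0.519, -0.48, -0.519, -0.48]
force: [-1.0, -1.0, -0.9]
finger_gap: 0.168
```

Request:
arm_command --series '[[[0.5,0,0,0],[0,0,0,0]]]'

```text
t: 35.95
tcp_pos: [0.5612, 0.1919, 0.0614]
tool_rot: [0.519, -0.48, -0.519, -0.48]
force: [-1.5, -0.6, 4.7]
finger_gap: 0.172
```

Request:
arm_command --series '[[[0,0,0,0],[0,0,0,0],[0,0,0,0],[-5,0,0,0],[-20,0,0,0],[-40,0,0,0],[-45,0,0,0],[-35,0,0,0],[0,0,0,0],[0,0,0,0]]]' --jaw 35

```text
t: 36.95
tcp_pos: [0.5614, 0.192, 0.2068]
tool_rot: [0.519, -0.48, -0.518, -0.481]
force: [0.1, -0.0, -0.5]
finger_gap: 0.349
```

Run:
```python
from h import *
c=cam("wrist"); im=snapshot("wrist")[:,:,::-1].copy()
cv2.polylines(im,[proj(c,rect(.5611,.1919,np.radians(4.4),.07,.08,.016)).round().astype(int)],True,(0,0,255),1)
cv2.imwrite("pics/w6.png",cv2.resize(im,(768,576)))
lids("pics/top6.png")
move([.5478,.3701,0.113],np.radians(94.4))
```

```text
lid x 0.4739 y -0.1084 yaw 11.6 size 0.110 0.068
lid x 0.6249 y -0.1018 yaw -11.8 size 0.067 0.107
tcp [0.56   0.1917 0.2045] tilt [-0.003 -0.    -1.   ] jawyaw 1.648 t 37.0 | shift now-axes [ 91.4  -1.9 178.8] | after-turn axes [ 91.4  -1.8 178.8] turn 0.0
```

View pics/w6.png

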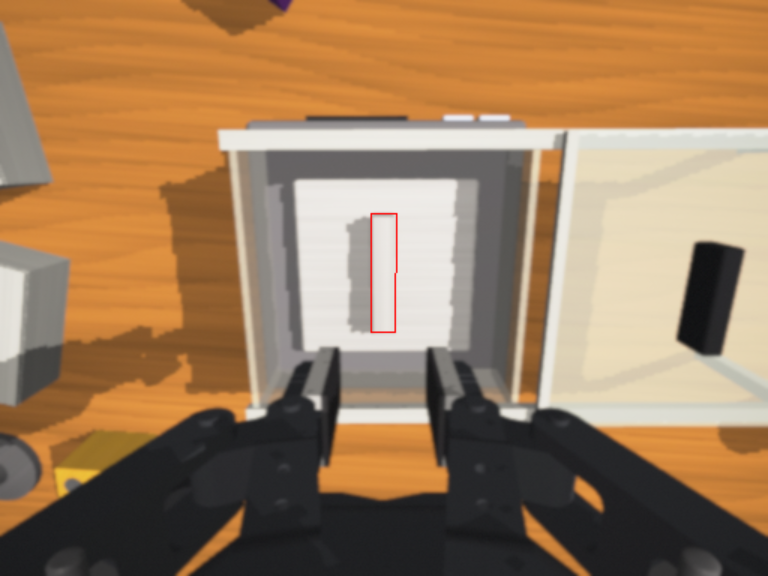

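The bar lies flat in the middle of the pan, exactly inside its predicted outline. The door grip is at (712,297). Now I'll close the door.

Request:
arm_command --series '[[[0,0,20,0],[0,0,40,0],[0,0,45,0],[0,0,45,0],[0,-2,29,0],[15,0,0,0],[30,0,0,0],[25,0,0,0],[14,0,0,0],[4,0,0,0]]]' --jaw 50

```text
t: 38.05
tcp_pos: [0.5474, 0.3695, 0.1141]
tool_rot: [-0.518, 0.483, 0.52, 0.478]
force: [0.2, -0.0, -0.4]
finger_gap: 0.5
```

Request:
arm_command --series '[[[0,0,0,0],[0,0,0,0],[0,0,0,0]]]'

```text
t: 38.35
tcp_pos: [0.5503, 0.3709, 0.1191]
tool_rot: [0.519, -0.479, -0.519, -0.481]
force: [0.3, 0.2, 0.9]
finger_gap: 0.499
```

Request:
arm_command --series '[[[0,0,0,0],[0,0,0,0],[0,0,0,0],[0,0,0,0],[0,0,0,0],[0,0,0,0]]]' --jaw 0 --force 40

```text
t: 38.95
tcp_pos: [0.5497, 0.3707, 0.1187]
tool_rot: [0.519, -0.48, -0.519, -0.481]
force: [-0.2, -1.4, 5.3]
finger_gap: 0.123
```

Run:
```python
from h import *
s=status.sense();print(s["force"],s["finger_gap"]);move([.5611,.1925,0.113],np.radians(94.4))
```

```text
[-0.16331206 -1.3989735   5.29506932] 0.12348153496306125
tcp [0.5497 0.3707 0.1187] tilt [ 0.001  0.    -1.   ] jawyaw 1.648 t 39.0 | shift now-axes [   5.7    2.4 -178.5] | after-turn axes [   5.7    2.3 -178.5] turn 0.001
```

Request:
arm_command --series '[[[0,0,-10,0],[0,0,-20,0],[0,0,-24,0],[0,0,-24,0],[0,0,-24,0],[0,0,-24,0],[0,0,-22,0],[0,0,-14,0],[0,0,-8,0],[0,0,-4,0]]]'

```text
t: 39.95
tcp_pos: [0.5636, 0.1962, 0.1186]
tool_rot: [0.519, -0.48, -0.518, -0.481]
force: [0.5, 0.8, 5.6]
finger_gap: 0.128
```

Request:
arm_command --series '[[[0,0,-2,0],[0,0,-2,0],[0,0,0,0],[0,0,0,0]]]'

```text
t: 40.35
tcp_pos: [0.5637, 0.1942, 0.1186]
tool_rot: [-0.519, 0.479, 0.519, 0.482]
force: [0.4, 4.2, 6.8]
finger_gap: 0.125
```

Request:
arm_command --series '[[[0,0,-2,0],[0,0,0,0],[0,0,0,0]]]'

```text
t: 40.65
tcp_pos: [0.5638, 0.1942, 0.1186]
tool_rot: [-0.518, 0.479, 0.519, 0.483]
force: [-0.5, 10.6, 5.8]
finger_gap: 0.13
```

Request:
arm_command --series '[[[0,0,-2,0],[0,0,0,0],[0,0,0,0]]]'

```text
t: 40.95
tcp_pos: [0.5638, 0.194, 0.1186]
tool_rot: [-0.517, 0.478, 0.52, 0.484]
force: [-1.2, 15.2, 5.0]
finger_gap: 0.128
```

The door has hit its stop: the force rises and the position no longer changes. I'll relieve the push, release, and go back to the lid.

Request:
arm_command --series '[[[0,0,2.5,0],[0,0,2,0],[0,0,0,0],[0,0,0,0]]]'

```text
t: 41.35
tcp_pos: [0.5637, 0.1943, 0.1186]
tool_rot: [0.519, -0.479, -0.519, -0.481]
force: [-1.2, 3.0, 5.9]
finger_gap: 0.124
```

Request:
arm_command --series '[[[0,0,0,0],[0,0,0,0],[0,0,0,0],[-15,0,0,0],[-35,0,0,0],[-40,0,0,0],[0,0,-20,0.015],[0,0,-40,0],[0,0,-43,0],[0,-1,-43,0]]]' --jaw 50

```text
t: 42.35
tcp_pos: [0.5729, 0.0466, 0.2075]
tool_rot: [-0.515, 0.484, 0.516, 0.484]
force: [0.5, 1.0, -0.7]
finger_gap: 0.501
```

Request:
arm_command --series '[[[0,0,-43,0],[0,-1,-43,0],[0,0,-43,0],[0,0,-43,0],[0,0,-43,0],[0,0,-43,0],[0,0,-43,0],[0,0,-43,0],[0,0,-43,0],[0,-1,-40,0]]]'

```text
t: 43.35
tcp_pos: [0.6012, -0.3803, 0.207]
tool_rot: [-0.515, 0.485, 0.515, 0.484]
force: [0.5, -0.5, -0.2]
finger_gap: 0.497
```

Request:
arm_command --series '[[[0,0,-8,0],[0,0,0,0],[0,0,0,0]]]' --jaw 45

```text
t: 43.65
tcp_pos: [0.6019, -0.3847, 0.2069]
tool_rot: [-0.514, 0.484, 0.516, 0.484]
force: [0.2, 0.3, -0.7]
finger_gap: 0.449
```

Run:
```python
from h import *
x,y,a=.6025,-.3855,np.radians(3.5)
c=cam("wrist"); im=snapshot("wrist")[:,:,::-1].copy()
for z,l,w,col in((.009,.11,.068,(0,0,255)),(.027,.06,.01,(0,255,0))):
  cv2.polylines(im,[proj(c,rect(x,y,a,z,l,w)).round().astype(int)],True,col,1)
cv2.polylines(im,[proj(c,rect(.6025,-.2635,a,.044,.11,.068)).round().astype(int)],True,(0,255,255),1)
cv2.imwrite("pics/w7.png",cv2.resize(im,(768,576)))
move([x,y,0.017],a+np.pi/2)
```

```text
tcp [ 0.6021 -0.3842  0.2072] tilt [-0.001  0.002 -1.   ] jawyaw 1.634 t 43.7 | shift now-axes [190.2  -0.5  -1.6] | after-turn axes [190.2  -0.5  -1.6] turn 0.002
```

View pics/w7.png

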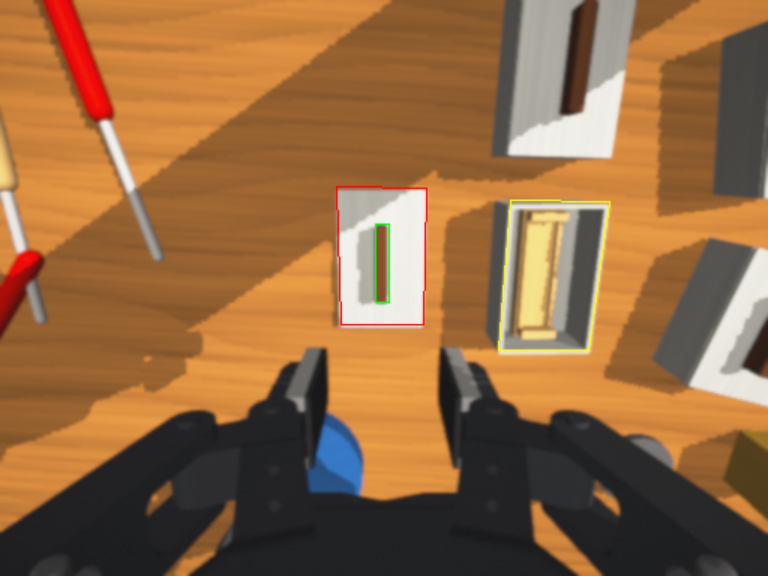

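The lid and the open box B are both where predicted, with outlines matching to about 1 px. I'll pick up the lid.

Request:
arm_command --series '[[[30,0,-1.5,0],[40,0,0,0],[40,0,0,0],[35,0,0,0],[25,0,0,0],[12,0,0,0],[6,0,0,0],[2,0,0,0],[0,0,0,0]]]'

```text
t: 44.6
tcp_pos: [0.6034, -0.3879, 0.0191]
tool_rot: [0.516, -0.484, -0.515, -0.484]
force: [-0.3, 0.5, 0.3]
finger_gap: 0.449
```

Request:
arm_command --series '[[[0,0,0,0],[0,0,0,0],[0,0,0,0],[0,0,0,0],[0,0,0,0],[0,0,0,0]]]' --jaw 0

```text
t: 45.2
tcp_pos: [0.6033, -0.3883, 0.0193]
tool_rot: [0.516, -0.484, -0.514, -0.484]
force: [-0.6, -0.2, 5.9]
finger_gap: 0.095
```

Request:
arm_command --series '[[[-5,0,0,0],[-20,0,0,0],[-35,0,0,0],[-30,0,0,0],[-10,0,0,0],[0,0,20,0],[0,0,35,0],[0,0,35,0],[0,0,21,0],[0,0,10,0]]]'

```text
t: 46.2
tcp_pos: [0.5942, -0.2644, 0.1168]
tool_rot: [-0.515, 0.484, 0.517, 0.484]
force: [-0.3, -0.3, -0.6]
finger_gap: 0.103
```

Request:
arm_command --series '[[[0,0,0,0],[0,0,0,0],[0,0,0,0]]]'

```text
t: 46.5
tcp_pos: [0.5954, -0.2686, 0.1177]
tool_rot: [0.516, -0.485, -0.514, -0.484]
force: [-0.6, -0.7, -0.9]
finger_gap: 0.098
```

Run:
```python
from h import *
a=np.radians(3.5)
c=cam("wrist"); im=snapshot("wrist")[:,:,::-1].copy()
cv2.polylines(im,[proj(c,rect(.6025,-.2635,a,.044,.11,.068)).round().astype(int)],True,(0,255,255),1)
s=status.sense(); z=s["tcp_pos"][2]-.008
cv2.polylines(im,[proj(c,rect(*s["tcp_pos"][:2],a,z-.00,.11,.068)).round().astype(int)],True,(0,0,255),1)
cv2.imwrite("pics/w8.png",cv2.resize(im,(768,576)))
print(s["finger_gap"]);move([.603,-.2642,0.0567],a+np.pi/2)
```

```text
0.10121489116666442
tcp [ 0.5953 -0.2685  0.1177] tilt [ 0.001 -0.001 -1.   ] jawyaw 1.632 t 46.5 | shift now-axes [61.  -7.9  3.9] | after-turn axes [61.  -7.9  3.9] turn -0.0
```

View pics/w8.png

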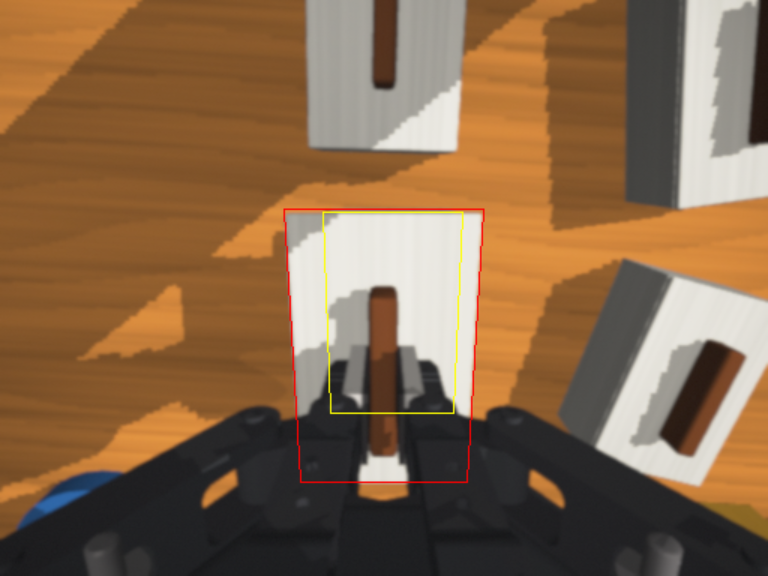

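Request:
arm_command --series '[[[20,-8.4,4,0],[20,0,0,0],[8,0,0,0],[0,0,0,0],[0,0,0,0],[0,0,0,0]]]'

```text
t: 47.15
tcp_pos: [0.6037, -0.2631, 0.0708]
tool_rot: [0.516, -0.484, -0.514, -0.484]
force: [-0.0, 0.1, 0.9]
finger_gap: 0.098
```

Run:
```python
from h import *
move([.6035,-.2642,0.0567],np.radians(93.5))
```

```text
tcp [ 0.6037 -0.2631  0.0708] tilt [ 0.002 -0.001 -1.   ] jawyaw 1.633 t 47.1 | shift now-axes [14.1  0.3 -1.1] | after-turn axes [14.1  0.3 -1.1] turn 0.001
```

Request:
arm_command --series '[[[4,0,-0.8,0],[3,0,0,0],[2,0,0,0],[2,0,0,0],[1.5,0,0,0],[0,0,0,0],[0,0,0,0]]]'

```text
t: 47.85
tcp_pos: [0.6031, -0.263, 0.0582]
tool_rot: [0.515, -0.484, -0.515, -0.484]
force: [-1.8, 1.4, 5.1]
finger_gap: 0.103
```

Request:
arm_command --series '[[[1,0,0,0],[0,0,0,0],[0,0,0,0]]]'

```text
t: 48.15
tcp_pos: [0.6031, -0.2631, 0.0582]
tool_rot: [0.515, -0.484, -0.515, -0.484]
force: [-3.7, 1.7, 10.0]
finger_gap: 0.101
```

The lid is seated: contact came at TCP z = 0.0582, against 0.0583 expected. I'll release, retreat and check.

Request:
arm_command --series '[[[-1,0,0,0],[0,0,0,0],[0,0,0,0],[0,0,0,0],[-10,0,0,0],[-30,0,0,0],[-40,0,0,0],[-40,0,0,0],[-30,0,0,0],[0,0,0,0]]]' --jaw 45

```text
t: 49.15
tcp_pos: [0.6062, -0.2649, 0.2137]
tool_rot: [0.52, -0.483, -0.511, -0.485]
force: [-0.0, 0.1, -0.3]
finger_gap: 0.452
```

Run:
```python
from h import *
lids("pics/top9.png")
im=snapshot("wrist")[:,:,::-1].copy(); a=cv2.resize(im,(512,384))
t=cv2.imread("pics/top9.png"); s=snapshot("scene")[:,:,::-1]
c=cam("top")
u=proj(c,[.559,.19,.129])[0]; print("shut grip top px",u)
t2=cv2.resize(t[140:260,50:210],(400,300),interpolation=cv2.INTER_CUBIC)
s2=cv2.resize(s[110:290,150:390],(400,300),interpolation=cv2.INTER_CUBIC)
w2=cv2.resize(im,(400,300))
t3=cv2.resize(t[100:250,200:400],(400,300),interpolation=cv2.INTER_CUBIC)
cv2.imwrite("pics/fin.png",np.vstack([np.hstack([t2,s2]),np.hstack([w2,t3])]))
```

```text
lid x 0.6274 y -0.1023 yaw -11.6 size 0.067 0.110
shut grip top px [158.52293626 185.83261313]
```

View pics/fin.png

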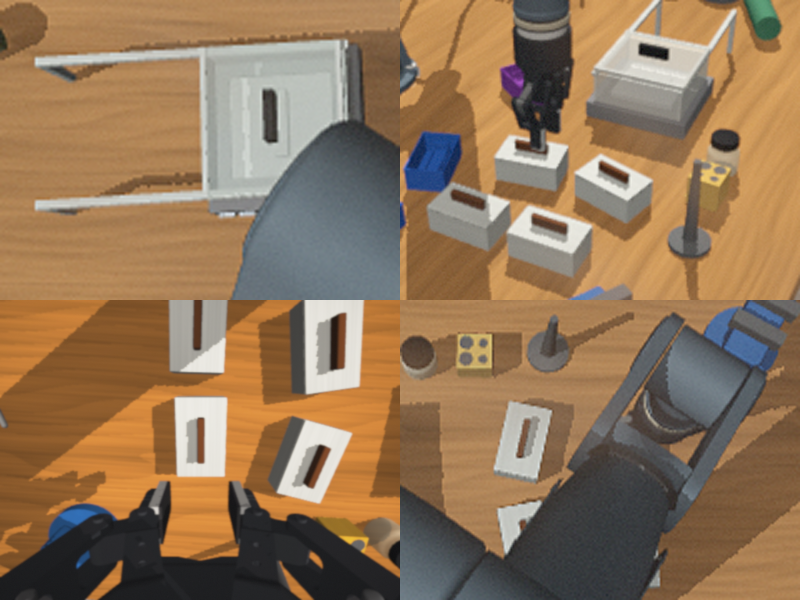

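The door grip is at px (158,186), as predicted for shut. All four boxes are upright with flush lids, the bystanders haven't moved, and the arm is clear. I'll hand the job in.

Request:
arm_command --series '[[[0,0,0,0],[0,0,0,0],[0,0,0,0]]]'

```text
t: 49.6
tcp_pos: [0.6027, -0.2629, 0.2059]
tool_rot: [-0.514, 0.484, 0.516, 0.484]
force: [0.4, 0.2, 0.3]
finger_gap: 0.453
```

```bash
python3 -c "
from station import ticket,status
print(abs(status.sense()['qd']).max()); print(ticket.sign_off())"
```

```text
0.006638560956820786
the job is handed in; nothing more can be done
None
```

I opened the balance's top door and hefted all four boxes. Three read about 2.3 to 2.9 N, so they are empty. The fourth, at about (0.603, -0.264), read about 5.9 N and was the only one I opened. I set its bar flat at the pan's centre, slid the door to its stop, put the lid back, and handed the job in after about 50 s of robot time.

**Last checks:**
- **Door:** the grip appears at the pixel predicted for shut, and the door hit its stop (up to 15 N with no further travel).
- **Bar:** before the door was shut, it lay inside its predicted outline on the pan. I did not check it again through the closed door.
- **Lid:** it seated at the expected height to about 0.1 mm, and all four boxes look lidded and upright.
- **Bystanders:** the mandrel, doming block and jar look unmoved.
- **Gap in the measuring:** the arm hid three boxes from the final top-view measurement, so those I judged from the wrist and scene pictures.
- **Odd reading:** the force sensor showed about +5 to 6 N upward on every grip, even away from surfaces. I took it as an effect of closing the fingers; it was gone when I weighed the boxes.

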